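Tool up a punch's die holder and lock it

TASK

Load the die holder: slide the die insert nose first along the track, in under the fixed beam, until it is fully home against the stop. Then lock it in with the one keeper bar whose two holes fit the holder's two dowel pins: drop it over the pins so that it lies flat on the rails behind the insert. Let go of everything, and do not shift the bottle, can, dish, tools and offcuts that lie about.

Things in the scene. Friction and masses are not known exactly. Their poses are not given: they have to be found in the camera images.
- holder: Die holder bolted to the bench, green and steel, 220 (x) by 170 (y); origin on the bench; +x is the push-in direction. Bed top z=12, x=-115 to 105. Two rails, top z=20, from x=-70 to 90; the track between them is 62 wide, centred on y=0, along x. The pins stand on the rails at x=-54. Place and yaw (within 0.3 rad) vary.
- beam (a point): Middle of the underside of the holder's fixed green beam, at holder x=50, y=0, z=32 (20 above the bed). The beam spans the track, from x=30 to x=70; its top is at z=60, its bolt heads reach z=68. Behind it a steel stop, face at x=85, closes the track.
- home (a point): Fixed point of the holder (x=-10, y=0, z=52), in front of the beam: where the centre of the insert's grip rib is when the insert lies fully home against the stop.
- insert_grip (a point): Centre of the grip rib of the loose aluminium die insert, 40 above its underside; +x to its nose. Plate 120 (x) x 56 (y) x 16 thick, the first 20 at the nose 48 wide, round die button in top. Rib 30 (x) x 14 (y), from 16 to 52 up; the nose tip is 95 ahead of this point, the tail end 25 behind. About 0.5 kg. Starts flat on the bench, nose away from the robot, yaw within 0.9 rad.
- pin_a (a point): Tip of the dowel pin on the left (+y) rail, at holder x=-54, y=48, z=36. Diameter 8, 16 high above the rail, the upper 5 tapered to 4.
- pin_b (a point): Tip of the like dowel pin on the right (-y) rail, at holder x=-54, z=36; it stands at y=-48, -60 or -72, differing from run to run, so the pins are 96, 108 or 120 apart; the two unused places show as black dots.
- bar_96_grip (a point): Centre of the grip rib of the loose steel keeper bar with holes 96 apart, 33 above its underside. Bar 150 (y) x 30 (x) x 10 thick, two 11 mm through holes on its long centre line, symmetric about the middle. Rib across its middle: 30 (x) x 14 (y), from 10 to 46 up. 0.3 kg, flat on the bench. The bars differ only in hole spacing. Seated on rails and pins, this point is at holder z=53.
- bar_108_grip (a point): Centre of the grip rib of the loose steel keeper bar with holes 108 apart, 33 above its underside. Bar 150 (y) x 30 (x) x 10 thick, two 11 mm through holes on its long centre line, symmetric about the middle. Rib across its middle: 30 (x) x 14 (y), from 10 to 46 up. 0.3 kg, flat on the bench. The bars differ only in hole spacing. Seated on rails and pins, this point is at holder z=53.
- bar_120_grip (a point): Centre of the grip rib of the loose steel keeper bar with holes 120 apart, 33 above its underside. Bar 150 (y) x 30 (x) x 10 thick, two 11 mm through holes on its long centre line, symmetric about the middle. Rib across its middle: 30 (x) x 14 (y), from 10 to 46 up. 0.3 kg, flat on the bench. The bars differ only in hole spacing. Seated on rails and pins, this point is at holder z=53.
- oil_bottle: Bystander, to be left alone: white plastic oil bottle with a red cap, standing, diameter 60, height 190; origin at the centre of its underside.
- grease_can: Bystander, to be left alone: metal can with a blue band, standing, diameter 72, height 85; origin at the centre of its underside.
- hammer: Bystander, to be left alone: hammer lying flat, 280 long.
- wrench: Bystander, to be left alone: open-ended wrench lying flat, 180 long.
- slug: Bystander, to be left alone: plain steel cylinder, standing, diameter 34, height 45; origin at the centre of its underside.
- angle_offcut: Bystander, to be left alone: offcut of steel angle, 60 x 30, 32 high; origin at the centre of its underside.
- screw_dish: Bystander, to be left alone: small black bowl, 70 across, 30 high; origin at the centre of its underside.
- flat_offcut: Bystander, to be left alone: flat steel offcut 70 x 35 x 12; origin at the centre of its underside.
Things that resemble listed ones, but are neither listed nor needed, are in the scene too. What is shaped like the part that bears bar_108_grip but red is not meant.

How it is judged:
By the outcome, as a careful person would: the job done as asked, in the order asked, and still so for the second after the job is handed in, with the robot touching nothing.
It also fails if it takes over 69 s, if anything falls off the work surface, if the arm or the gripper's body presses on something with over 40 N, if the wrist force passes 120 N, or if a joint passes its speed limit or range.

ROBOT

A 6-joint arm with a two-finger parallel gripper is mounted at the origin on the work surface. World frame = base frame: x ahead of the robot, y to its left, z up, the work surface at z = 0. Lengths are in m, angles in rad, forces in N, time in s.
With the tool pointing down it reaches from about 0.25 to 0.725 m from the base axis. Payload 4 kg.
Tool frame: the origin (TCP) lies on the centre line of the jaws, within the pads' length; the fingertips stand ahead of it and the grasp point (between the pads) lies 11 mm behind it (bot.tip_extent is the z of the fingertips in the tool frame, in m); z points along the fingers, y is the direction in which the jaws open and shut (so a half turn about z gives the same grasp; the last joint's range is limited). The gripper opens to 85 mm and grips with 20 to 120 N. Pads are 22 mm wide; open, the fingers measure 114 mm over their backs; the gripper's body (76 mm by 85 mm) begins 54 mm behind the grasp point. The pads swing forward as they close: fully open they stand 13 mm farther back than shut.
Start: joints at [-1.324, 0.241, 0.005, 1.335, 0, 1.571], TCP at [0.122, -0.485, 0.239] pointing down, gripper open.
Joint ranges: [-2.72, 2.72], [-1.05, 1.87], [-1.09, 1.28], [-1.99, 2.15], [-1.42, 1.44], [-3.14, 3.14]. Speed limits (rad/s): [2.79, 2.79, 3.14, 3.14, 3.14, 3.14].

INTERFACE

Orientations are given as a unit quaternion [x, y, z, w].
In Python, from workcell import bot gives the robot as it stands.
- The arm moves only by the shell command python3 -m jog 'ROWS'. ROWS is JSON, a list that holds one entry, the list of rows, each a list of 7 numbers: the shift along the world's x, y, z in m, then the turn, a rotation vector about the world's x, y, z in degrees, then the closure in counts, from 0 (fully open) to 255 (shut). In form: [[[tx, ty, tz, ax, ay, az, fingers], ...]]. A call has 1 to 10 rows; each row is the pose to reach, as a shift and turn from the pose commanded when the call began; what a row does not reach only later rows make up. A row lasts 1/12 s, in which the tool goes at most 41.7 mm and 7.16 degrees, less where a joint would pass 70% of its speed; a pose out of reach is approached as far as the arm can. A call with a gripper value outside its range is refused whole. The fingers move at their own pace and stop on an object; the grip force is fixed at half the most. Time passes only in rows, so rows that repeat a pose let the fingers close. It gives the time, the measured TCP pose, the force and the opening at its end, in the units of the state.
- bot.get_obs(): the state, without advancing time (a new reading comes with each control period).
- bot.camera(name): name is "scene" or "top"; returns the picture (420x560x3 uint8, blue, green, red); there is no depth.
- bot.camera_model(name): a dict with "K" (3x3 intrinsics, pixels), "T" (4x4, takes a point from camera to world coordinates). Camera axes: x right, y down, z forward; pixel columns grow to the right and rows downward; lengths in m; the calibration is good to about 2 mm. A picture is of the moment at which its call begins. camera_model takes no time and is no camera call.
- bot.job_done(): hands the job in, once; it reports no verdict.
The state is a dict: "clock": time; "joint_pos": joint angles; "joint_vel": joint speeds; "tau": joint torques, N m; "eef_pos": TCP position; "tool_rot": TCP orientation; "ft_force": force on the tool from outside, world axes, zero at the start; "ft_torque": the same for the moment, N m; "grip_width": finger opening in m.
Only numpy, scipy, OpenCV 4.12 (cv2) and the standard library are available. Lean on these libraries where they do the work, as an engineer would, in place of code of your own. Each camera call takes 0.05 s, during which the arm holds its last target. There are 200 camera calls.

## Working session

There is one attempt and no reset: what is moved stays moved. The work goes in short steps, Python scripts to look and compute and a shell command to move; the robot and the scene stay as the last step left them, time stands still between calls to the robot, and variables do not carry over. Pictures are saved under pics/ and viewed, about 8 in all and at most 12, crops included, and the job is handed in when it is done.

```bash
mkdir -p pics; ls
python3 - <<'E'
from workcell import bot
import cv2,numpy as np
for n in("scene","top"):
    im=bot.camera(n); cv2.imwrite(f"pics/{n}0.png",im)
    m=bot.camera_model(n); print(n,np.round(m["K"],1).tolist(),np.round(m["T"],4).tolist())
a=cv2.imread("pics/top0.png"); cv2.imwrite("pics/top0b.png",cv2.resize(a,(800,600),interpolation=cv2.INTER_CUBIC))
print(bot.tip_extent,bot.get_obs())
E
```

```text
pics
scene [[534.8, 0.0, 278.6], [0.0, 534.8, 200.4], [0.0, 0.0, 1.0]] [[-0.4372, 0.6036, -0.6667, 1.3967], [0.8993, 0.2963, -0.3216, 0.4085], [0.0034, -0.7402, -0.6724, 0.9574], [0.0, 0.0, 0.0, 1.0]]
top [[421.5, 0.0, 282.8], [0.0, 421.5, 204.2], [0.0, 0.0, 1.0]] [[-0.0281, -0.9872, 0.1571, 0.341], [-0.9994, 0.0248, -0.0226, -0.013], [0.0184, -0.1577, -0.9873, 1.129], [0.0, 0.0, 0.0, 1.0]]
0.008 {'clock': 0.1, 'joint_pos': array([-1.32399475e+00,  2.41358104e-01,  3.85541662e-03,  1.33518787e+00,
        4.26870281e-06,  1.57080058e+00]), 'joint_vel': array([ 2.61018633e-05, -1.03379098e-03,  2.46405725e-03, -1.54483790e-03,
        1.13487081e-03, -5.18805942e-04]), 'tau': array([-3.07794630e-05, -3.73136330e+01,  2.53010738e+01,  1.08294949e-02,
       -1.46944728e-05, -1.75728808e-06]), 'eef_pos': array([ 0.12201929, -0.48431806,  0.23849039]), 'tool_rot': array([ 9.92395597e-01,  1.23085671e-01, -1.14462034e-04, -9.40173893e-04]), 'ft_force': array([-0.45163627, -0.03107295,  0.15646834]), 'ft_torque': array([-0.01825315, -0.00164812,  0.00513184]), 'grip_width': 0.08554845711641085}
```

View pics/top0b.png

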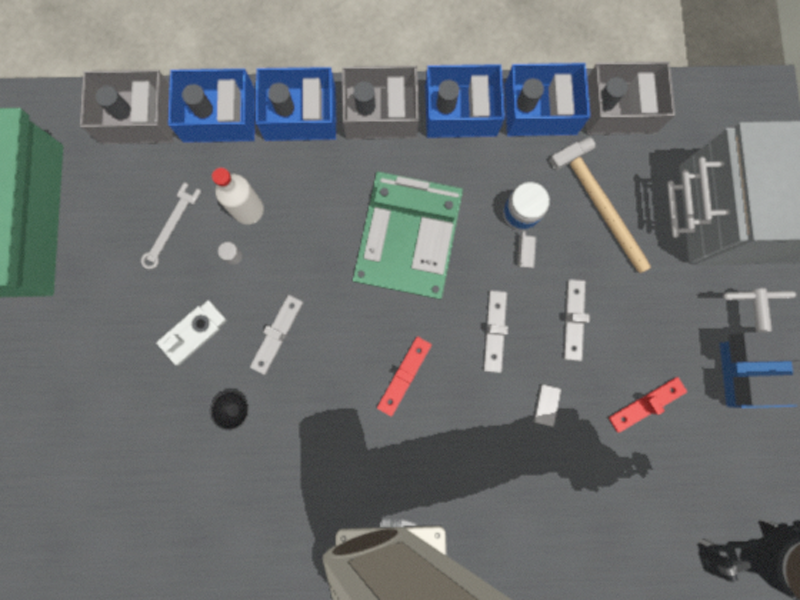

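View pics/scene0.png

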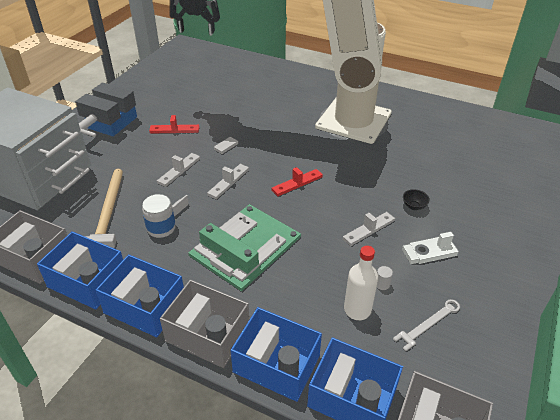

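The top view shows the holder at (410,235) in the 800-wide picture. The insert is at (192,332) with its nose at upper right. There are three grey bars at (277,333), (496,331) and (576,319), and two red look-alikes at (405,375) and (648,403). Next I'll enlarge the holder and bars and measure them.

```bash
cat > h.py <<'E'
from workcell import bot
import cv2,numpy as np
M={n:bot.camera_model(n) for n in("scene","top")}
def ray(n,u,v):
    K,T=M[n]["K"],M[n]["T"]; K=np.array(K);T=np.array(T)
    return T[:3,3],T[:3,:3]@np.linalg.inv(K)@[u,v,1]
def w(n,u,v,z):
    o,d=ray(n,u,v); return o+d*(z-o[2])/d[2]
def p(n,X):
    K,T=np.array(M[n]["K"]),np.linalg.inv(np.array(M[n]["T"])); c=K@(T[:3,:3]@np.array(X)+T[:3,3]); return c[:2]/c[2]
def tri(u1,u2):
    A=[];b=[]
    for n,u in(("top",u1),("scene",u2)):
        o,d=ray(n,*u); d=d/np.linalg.norm(d); P=np.eye(3)-np.outer(d,d); A.append(P); b.append(P@o)
    return np.linalg.lstsq(np.vstack(A),np.hstack(b),rcond=None)[0]
E
python3 - <<'E'
from h import *
t=cv2.imread("pics/top0.png");s=cv2.imread("pics/scene0.png")
rs=lambda a,x0,y0,x1,y1,W,H:cv2.resize(a[y0:y1,x0:x1],(W,H),interpolation=cv2.INTER_CUBIC)
# holder top x240..330,y115..215 ; scene
A=rs(t,240,115,330,215,405,450); B=rs(s,185,200,305,290,395,296)
C=np.zeros((600,800,3),np.uint8); C[:450,:405]=A; C[:296,405:]=B
C[300:600,405:]=cv2.resize(t[190:275,105:217],(395,300),interpolation=cv2.INTER_CUBIC)
cv2.imwrite("pics/c1.png",C)
g=cv2.cvtColor(t,cv2.COLOR_BGR2HSV)
m=((g[...,1]<40)&(g[...,2]>140)).astype(np.uint8)*255
m[:110]=0
cs,_=cv2.findContours(m,cv2.RETR_CCOMP,cv2.CHAIN_APPROX_NONE)
gray=cv2.cvtColor(t,cv2.COLOR_BGR2GRAY)
for c in cs:
    a=cv2.contourArea(c)
    if a>150 and a<3000: 
        r=cv2.minAreaRect(c); print(np.round(r[0],1),np.round(r[1],1),round(r[2],1),a)
# holes: blackhat blobs within bars
for nm,(x0,y0,x1,y1) in dict(b1=(170,200,215,268),b2=(330,198,362,266),b3=(388,190,418,258)).items():
    roi=gray[y0:y1,x0:x1]; mm=cv2.morphologyEx(m[y0:y1,x0:x1],cv2.MORPH_CLOSE,np.ones((7,7)))
    bh=cv2.morphologyEx(roi,cv2.MORPH_BLACKHAT,np.ones((7,7))).astype(float)*(cv2.erode(mm,np.ones((3,3)))>0)
    n,l,st,ce=cv2.connectedComponentsWithStats((bh>25).astype(np.uint8))
    for i in range(1,n):
        ys,xs=np.where(l==i); wt=bh[ys,xs]; c=(np.average(xs,weights=wt)+x0,np.average(ys,weights=wt)+y0)
        print(nm,st[i,4],np.round(c,2),np.round(w("top",*c,0.01),4),wt.max())
E
```

```text
[301.9 373.5] [31.9 15.5] 34.5 285.0
[383.7 281. ] [13.9 22.9] 11.3 261.5
[133.8 232.1] [22.8 48.4] 49.1 1024.5
[191.8 233.1] [15.1 57.9] 27.8 650.5
[347.8 231.6] [14.5 57.1] 4.1 636.5
[530.8 208. ] [40.  34.5] 35.3 358.0
[404.2 223.6] [15.8 56.8] 2.9 617.0
[369.5 174.5] [10.  24.6] 4.1 193.0
[302.3 171.7] [23.1 36.9] 11.3 798.5
[263.5 163.8] [12.  37.1] 12.1 398.0
[118.3 158.6] [13.7 66.6] 29.2 452.5
[371.4 140.3] [26.8 25.5] 63.4 536.5
[293.5 129. ] [55.1  6.9] 11.3 178.0
[168.8 139.3] [36.8 23.3] 45.0 671.0
[540.  138.5] [57. 38.] 90.0 1971.5
[517.1 138.5] [57.8  5.3] 83.3 217.5
[498.7 130.9] [43.4 14.4] 83.3 197.5
b1 15 [203.73 213.57] [0.4991 0.1733 0.01  ] 86.0
b1 2 [186.   234.41] [0.4446 0.22   0.01  ] 44.0
b1 5 [195.61 236.29] [0.439  0.1946 0.01  ] 44.0
b1 18 [182.35 254.14] [0.393  0.2291 0.01  ] 93.0
b2 17 [347.94 213.67] [ 0.489  -0.2128  0.01  ] 105.0
b2 4 [343.18 227.72] [ 0.4515 -0.1981  0.01  ] 46.0
b2 16 [347.47 233.36] [ 0.4361 -0.2088  0.01  ] 67.0
b2 18 [345.34 249.41] [ 0.3937 -0.2009  0.01  ] 116.0
b3 17 [403.15 203.58] [ 0.5127 -0.364   0.01  ] 112.0
b3 32 [401.69 223.56] [ 0.4586 -0.356   0.01  ] 76.0
b3 17 [401.42 243.45] [ 0.4054 -0.3514  0.01  ] 127.0
```

View pics/c1.png

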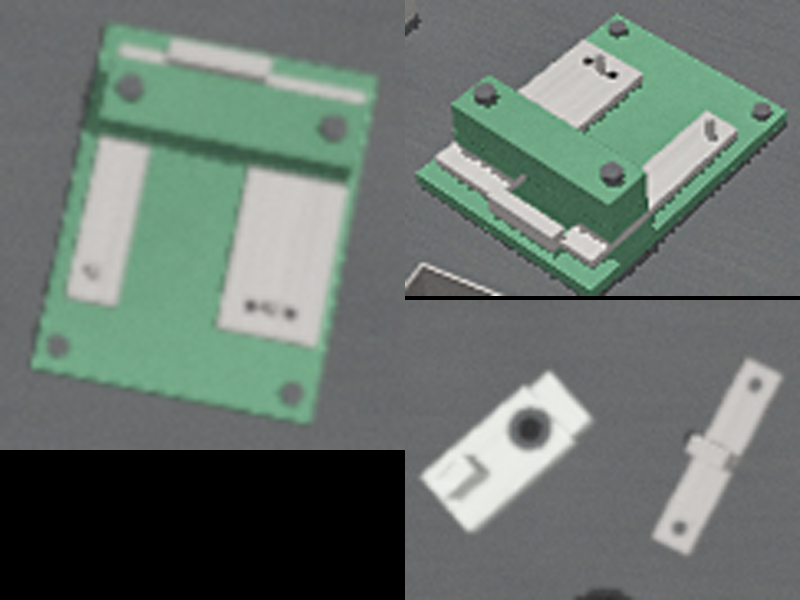

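The black dots sit on both sides of the right-hand pin, at crop (250,307) and (290,313). Pin_b is therefore the middle place, y=-60, and the pins are 108 apart. Measured hole spacings for the three grey candidates (top pixels):
- **Bar at (192,233):** 119.9 mm
- **Bar at (347,231):** 96.0 mm
- **Bar at (402,224):** 108.0 mm, so this is the one meant. The red ones are not.

Next come the holder pose and the insert pose.

Run:
```python
from h import *
from scipy.optimize import least_squares
t=cv2.imread("pics/top0.png");s=cv2.imread("pics/scene0.png")
G={"top":cv2.cvtColor(t,6),"scene":cv2.cvtColor(s,6)}
pts=[("top",(-.115,.085,.012),(247.1,196.8)),("top",(-.115,-.085,.012),(308.9,208.8)),("top",(.105,-.085,.012),(323.8,131.7)),
("top",(-.07,.031,.020),(265.8,182.8)),("top",(-.07,-.031,.020),(288.9,187.7)),
("scene",(-.07,-.031,.020),(257,222.8)),("scene",(-.07,.031,.020),(276.4,234.0)),("scene",(-.115,-.085,.012),(248.8,204.6)),("scene",(-.115,.085,.012),(301.0,234.0))]
P=[]
for n,X,u in pts:
    c=cv2.cornerSubPix(G[n],np.float32([[u]]),(3,3),(-1,-1),(3,50,.01))[0,0]
    P.append((n,np.array(X),c if np.hypot(*(c-u))<2 else np.array(u)))
# black dots in both views (weighted blackhat minima near picks)
for n,X,u in [("top",(-.054,-.048,.020),(295.6,183.2)),("top",(-.054,-.072,.020),(304.4,184.6)),("scene",(-.054,-.048,.02),(248.0,222.7)),("scene",(-.054,-.072,.02),(240.5,218.9))]:
    x,y=int(round(u[0])),int(round(u[1])); r=255-G[n][y-2:y+3,x-2:x+3].astype(float); r=np.clip(r-100,0,None); yy,xx=np.mgrid[y-2:y+3,x-2:x+3]
    P.append((n,np.array(X),np.array([(r*xx).sum()/r.sum(),(r*yy).sum()/r.sum()])))
def W(q,X): c,s_=np.cos(q[2]),np.sin(q[2]); return np.array([q[0]+c*X[0]-s_*X[1],q[1]+s_*X[0]+c*X[1],X[2]])
for cams in (("top",),("scene",),("top","scene")):
    Q=[a for a in P if a[0] in cams]
    f=lambda q:np.hstack([p(n,W(q,X))-u for n,X,u in Q])
    r=least_squares(f,[.6,-.02,-.2],loss="soft_l1"); print(cams,np.round(r.x,4)); print(np.round(f(r.x).reshape(-1,2),1).tolist())
q=r.x
for k,X in dict(home=(-.01,0,.052),pinmid=(-.054,-.006,.053),pre=(-.175,0,.052),a=(-.054,.048,.036),b=(-.054,-.06,.036)).items(): print(k,np.round(W(q,X),4))
for k,u in dict(tailL=(109.8,240.5),tailR=(123.4,255.2),noseL=(145.5,209.8),noseR=(158,224)).items():
    print(k,np.round(w("top",*u,.016),4),np.round(w("top",*u,0),4))
# enlarged crop of 108 bar, both views, and insert in scene
C=np.zeros((400,800,3),np.uint8)
C[:,:266]=cv2.resize(t[185:265,378:431],(266,400),interpolation=2)
C[:,266:533]=cv2.resize(s[140:200,150:190],(267,400),interpolation=2)
C[:267,533:]=cv2.resize(s[220:280,400:460],(267,267),interpolation=2)
cv2.imwrite("pics/c2.png",C)
```

```text
('top',) [ 0.6384 -0.0426 -0.2403]
[[-3.2, -1.0], [-3.0, -0.3], [-1.5, -0.8], [1.3, 0.2], [0.7, 0.6], [0.8, 0.4], [1.1, 0.6]]
('scene',) [ 0.6378 -0.0379 -0.1938]
[[-0.1, -0.4], [-1.4, -1.7], [2.0, 1.3], [3.7, -0.0], [-0.4, 0.2], [-0.6, 0.3]]
('top', 'scene') [ 0.6382 -0.0412 -0.2275]
[[-3.3, -0.4], [-2.9, -0.5], [-2.4, -1.1], [1.1, 0.5], [0.5, 0.6], [-0.4, -0.5], [-2.1, -1.4], [2.7, 1.1], [3.0, 1.0], [0.5, 0.3], [0.9, 0.4], [-0.7, -0.2], [-0.6, -0.2]]
home [ 0.6284 -0.0389  0.052 ]
pinmid [ 0.5842 -0.0348  0.053 ]
pre [ 0.4677 -0.0017  0.052 ]
a [0.5964 0.0178 0.036 ]
b [ 0.572  -0.0874  0.036 ]
tailL [0.4334 0.4173 0.016 ] [0.4347 0.4235 0.    ]
tailR [0.3941 0.3807 0.016 ] [0.3949 0.3864 0.    ]
noseL [0.5123 0.3262 0.016 ] [0.5148 0.3311 0.    ]
noseR [0.4736 0.2926 0.016 ] [0.4755 0.297  0.    ]
```

View pics/c2.png

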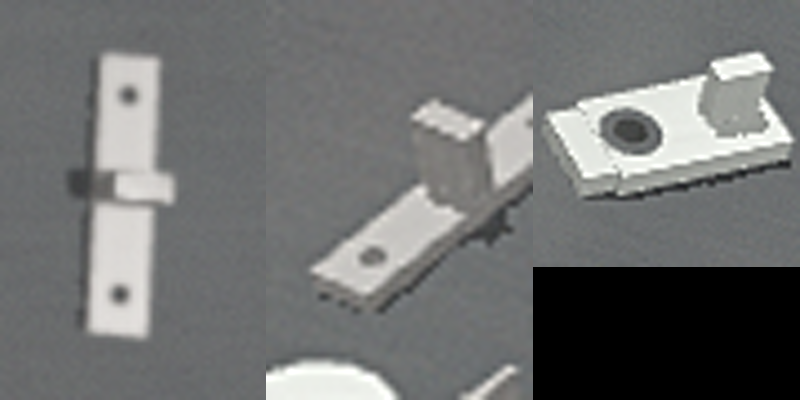

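The enlarged crop confirms the grey 108 bar: holes at crop (128,95) and (120,294), grey and not red. Now I'm heading for the insert, whose grip is at about (0.430, 0.380) with yaw -0.847. I'm also refitting the holder with a free bed offset, because the bed-corner residuals share one direction.

```bash
python3 -m jog '[[[0.04,0.02,0,0,0,6,0],[0.07,0.05,0,0,0,12,0],[0.10,0.08,0,0,0,18,0],[0.13,0.11,0,0,0,24,0],[0.16,0.14,0,0,0,30,0],[0.19,0.17,0,0,0,36,0],[0.22,0.20,0,0,0,42,0],[0.24,0.23,0,0,0,48,0],[0.25,0.27,0,0,0,54,0],[0.26,0.31,0,0,0,60,0]]]' && python3 -m jog '[[[0.01,0.04,0,0,0,6,0],[0.02,0.08,0,0,0,12,0],[0.03,0.12,0,0,0,18,0],[0.03,0.16,0,0,0,24,0],[0.04,0.20,0,0,0,30,0],[0.04,0.24,0,0,0,36,0],[0.04,0.28,0,0,0,42,0],[0.04,0.32,0,0,0,48,0],[0.05,0.36,0,0,0,53,0],[0.05,0.40,0,0,0,57.3,0]]]' && python3 -m jog '[[[0.0,0.04,0,0,0,0,0],[0,0.08,-0.02,0,0,0,0],[0,0.12,-0.05,0,0,0,0],[-0.002,0.155,-0.08,0,0,0,0],[-0.002,0.155,-0.10,0,0,0,0],[-0.002,0.155,-0.10,0,0,0,0]]]'
python3 - <<'E'
from h import *
from scipy.spatial.transform import Rotation as R
from scipy.optimize import least_squares
o=bot.get_obs(); T=R.from_quat(o["tool_rot"]).as_matrix(); print(o["clock"],o["eef_pos"],"yaw y",np.arctan2(T[1,1],T[0,1]),T[:,2],o["joint_pos"])
t=cv2.imread("pics/top0.png");s=cv2.imread("pics/scene0.png")
G={"top":cv2.cvtColor(t,6),"scene":cv2.cvtColor(s,6)}
bed=[("top",(-.115,.085,.012),(247.1,196.8)),("top",(-.115,-.085,.012),(308.9,208.8)),("top",(.105,-.085,.012),(323.8,131.7)),("scene",(-.115,-.085,.012),(248.8,204.6)),("scene",(-.115,.085,.012),(301.0,234.0))]
oth=[("top",(-.07,.031,.020),(265.8,182.8)),("top",(-.07,-.031,.020),(288.9,187.7)),("scene",(-.07,-.031,.020),(257,222.8)),("scene",(-.07,.031,.020),(276.4,234.0))]
P=[]
for n,X,u in bed+oth:
    c=cv2.cornerSubPix(G[n],np.float32([[u]]),(3,3),(-1,-1),(3,50,.01))[0,0]
    P.append((n,np.array(X),c if np.hypot(*(c-u))<2 else np.array(u),X[2]<.015))
for n,X,u in [("top",(-.054,-.048,.020),(295.6,183.2)),("top",(-.054,-.072,.020),(304.4,184.6)),("scene",(-.054,-.048,.02),(248.0,222.7)),("scene",(-.054,-.072,.02),(240.5,218.9))]:
    x,y=int(round(u[0])),int(round(u[1])); r=np.clip(155-G[n][y-2:y+3,x-2:x+3].astype(float),0,None); yy,xx=np.mgrid[y-2:y+3,x-2:x+3]
    P.append((n,np.array(X),np.array([(r*xx).sum()/r.sum(),(r*yy).sum()/r.sum()]),False))
def W(q,X): c,s_=np.cos(q[2]),np.sin(q[2]); return np.array([q[0]+c*X[0]-s_*X[1],q[1]+s_*X[0]+c*X[1],X[2]])
for cams in (("top",),("scene",),("top","scene")):
    Q=[a for a in P if a[0] in cams]
    f=lambda q:np.hstack([p(n,W(q,X+[0,q[3]*b,0]))-u for n,X,u,b in Q])
    r=least_squares(f,[.6,-.02,-.2,0],loss="soft_l1"); print(cams,np.round(r.x,4)); print(np.round(f(r.x).reshape(-1,2),1).tolist())
q=r.x
for k,X in dict(home=(-.01,0,.052),pinmid=(-.054,-.006,.053),pre=(-.175,0,.052),a=(-.054,.048,.036),b=(-.054,-.06,.036)).items(): print(k,np.round(W(q,X),4))
E
```

```text
clock: 0.93
eef_pos: [0.3827, -0.1737, 0.2388]
tool_rot: [0.796, 0.605, -0.0, -0.0]
ft_force: [1.1, -0.2, -0.5]
grip_width: 0.0854
clock: 1.77
eef_pos: [0.4324, 0.2266, 0.239]
tool_rot: [0.409, 0.912, 0.0, 0.0]
ft_force: [0.9, -0.5, 0.5]
grip_width: 0.0854
clock: 2.27
eef_pos: [0.426, 0.3797, 0.132]
tool_rot: [0.409, 0.912, -0.005, -0.003]
ft_force: [-0.8, -2.0, -1.3]
grip_width: 0.0855
2.2667 [0.42598805 0.37972272 0.13198283] yaw y 0.727496170295939 [-0.00904667 -0.00715713 -0.99993346] [7.27690866e-01 4.53021488e-01 2.44349464e-02 1.15372585e+00
 6.73048529e-04 1.57099101e+00]
('top',) [ 0.6391 -0.0391 -0.2277 -0.0102]
[[-0.3, 0.1], [0.0, -0.0], [0.4, -0.7], [0.3, 0.2], [-0.3, 0.3], [-0.2, -0.0], [0.1, 0.1]]
('scene',) [ 0.6396 -0.0388 -0.2333 -0.0115]
[[0.2, -0.2], [0.0, -0.2], [0.4, 0.2], [-1.4, -0.6], [0.1, 0.5], [0.2, 0.4]]
('top', 'scene') [ 0.6393 -0.0389 -0.2288 -0.0107]
[[-0.3, -0.0], [0.1, -0.0], [0.6, -0.7], [0.3, -0.2], [0.3, -0.3], [0.2, 0.1], [-0.4, 0.3], [0.3, 0.0], [-1.5, -0.8], [-0.4, -0.0], [-0.0, 0.0], [-0.0, 0.4], [0.0, 0.3]]
home [ 0.6295 -0.0366  0.052 ]
pinmid [ 0.5853 -0.0325  0.053 ]
pre [0.4688 0.0008 0.052 ]
a [0.5976 0.0201 0.036 ]
b [ 0.5731 -0.0851  0.036 ]
```

Both cameras now agree on the holder: (0.6393, -0.0389), yaw -0.229. Next I descend, grip the insert and lift.

```bash
python3 -m jog '[[[0,0,-0.03,0,0,0,0],[0,0,-0.06,0,0,0,0],[0,0,-0.09,0,0,0,0],[0,0,-0.11,0,0,0,0],[0,0,-0.11,0,0,0,0],[0,0,-0.11,0,0,0,255],[0,0,-0.11,0,0,0,255],[0,0,-0.11,0,0,0,255],[0,0,-0.11,0,0,0,255],[0,0,-0.11,0,0,0,255]]]' && python3 -m jog '[[[0,0,0,0,0,0,255],[0,0,0,0,0,0,255],[0,0,0,0,0,0,255],[0,0,0,0,0,0,255]]]'
```

```text
clock: 3.1
eef_pos: [0.4309, 0.3801, 0.031]
tool_rot: [0.411, 0.912, 0.001, 0.001]
ft_force: [0.6, 0.1, 0.1]
grip_width: 0.0257
clock: 3.43
eef_pos: [0.4313, 0.3807, 0.0309]
tool_rot: [0.411, 0.912, 0.002, 0.001]
ft_force: [2.3, 1.5, 5.8]
grip_width: 0.0132
```

The insert is gripped (13 mm opening). Next I lift it, carry it to the track mouth and align it.

```bash
python3 -m jog '[[[0,0,0.02,0,0,0,255],[0,0,0.05,0,0,0,255],[0,-0.01,0.08,0,0,0,255],[0.003,-0.04,0.10,0,0,3,255],[0.006,-0.08,0.10,0,0,7,255],[0.01,-0.12,0.10,0,0,11,255],[0.014,-0.16,0.10,0,0,15,255],[0.018,-0.20,0.10,0,0,19,255],[0.022,-0.24,0.10,0,0,23,255],[0.026,-0.28,0.10,0,0,27,255]]]' && python3 -m jog '[[[0.004,-0.04,0,0,0,4,255],[0.009,-0.07,0,0,0,7,255],[0.012,-0.09,0,0,0,8.4,255],[0.012,-0.099,0,0,0,8.4,255],[0.012,-0.099,0,0,0,8.4,255],[0.012,-0.099,0,0,0,8.4,255],[0.012,-0.099,0,0,0,8.4,255]]]'
cat > st.py <<'E'
from h import *
from scipy.spatial.transform import Rotation as R
H=(.6393,-.0389,-.2288)
def st():
    o=bot.get_obs(); T=R.from_quat(o["tool_rot"]).as_matrix(); c,s=np.cos(H[2]),np.sin(H[2]); d=o["eef_pos"]-[H[0],H[1],0]
    print("t",round(o["clock"],2),"holder xy",np.round([c*d[0]+s*d[1],-s*d[0]+c*d[1],d[2]],4),"yawy-holder deg",np.degrees(np.arctan2(T[1,1],T[0,1])-np.pi/2-H[2]).round(2),"tool z",np.round(T[:,2],3),"F holder",np.round([c*o["ft_force"][0]+s*o["ft_force"][1],-s*o["ft_force"][0]+c*o["ft_force"][1],o["ft_force"][2]],1),"M",np.round(o["ft_torque"],2),"w",o["grip_width"])
E
python3 - <<'E'
from st import *
st()
t=bot.camera("top");s=bot.camera("scene"); cv2.imwrite("pics/t2.png",t);cv2.imwrite("pics/s2.png",s)
C=np.zeros((600,800,3),np.uint8); C[:,:400]=cv2.resize(t[100:265,225:335],(400,600),interpolation=2); C[:,400:]=cv2.resize(s[120:300,185:305],(400,600),interpolation=2)
cv2.imwrite("pics/c3.png",C)
E
```

```text
clock: 4.27
eef_pos: [0.4537, 0.0973, 0.1278]
tool_rot: [0.185, 0.983, -0.001, -0.002]
ft_force: [1.1, -0.2, -5.7]
grip_width: 0.0134
clock: 4.85
eef_pos: [0.467, 0.0014, 0.1286]
tool_rot: [0.114, 0.993, 0.0, -0.001]
ft_force: [0.4, 0.3, -5.1]
grip_width: 0.0132
t 4.85 holder xy [-0.1769  0.0002  0.1286] yawy-holder deg -0.0 tool z [-0.002  0.001 -1.   ] F holder [ 0.3  0.4 -5.1] M [ 0.05  0.12 -0.  ] w 0.013214627881211676
```

View pics/c3.png

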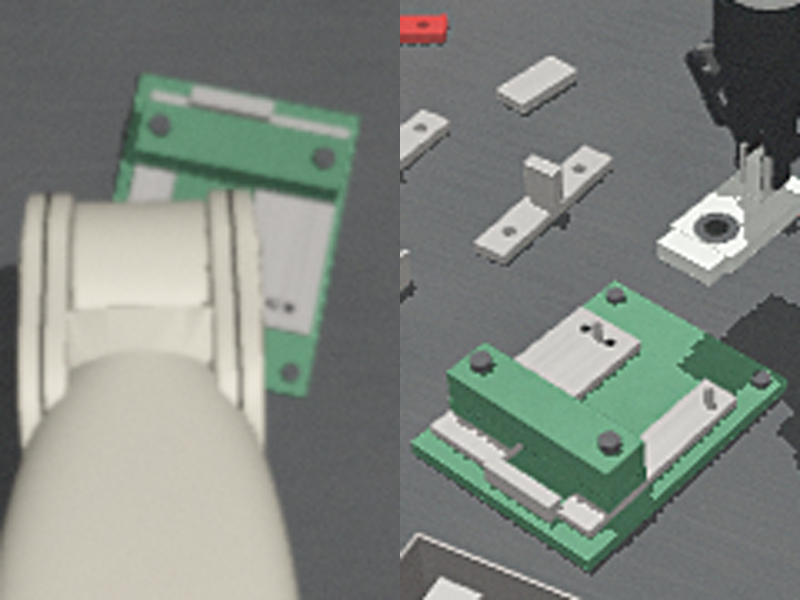

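The picture shows the insert held level, with its nose toward the holder (scene crop 690,260), in line with the track. Next I lower it to about 1.5 mm above the bed and slide it in.

```bash
python3 -m jog '[[[0,0,-0.03,0,0,0,255],[0,0,-0.06,0,0,0,255],[0,0,-0.077,0,0,0,255],[0,0,-0.083,0,0,0,255],[0,0,-0.083,0,0,0,255],[0.01,-0.0023,-0.083,0,0,0,255],[0.025,-0.0057,-0.083,0,0,0,255],[0.04,-0.0092,-0.083,0,0,0,255],[0.049,-0.0112,-0.083,0,0,0,255],[0.049,-0.0112,-0.083,0,0,0,255]]]' && python3 -c "from st import *;st()"
```

```text
clock: 5.78
eef_pos: [0.5209, -0.0108, 0.0481]
tool_rot: [0.115, 0.993, 0.0, 0.003]
ft_force: [0.1, -0.4, -4.8]
grip_width: 0.0128
t 5.78 holder xy [-0.1217  0.0005  0.0481] yawy-holder deg -0.04 tool z [ 0.006 -0.    -1.   ] F holder [ 0.2 -0.3 -4.8] M [ 0.07  0.04 -0.03] w 0.012753395965302648
```

```bash
python3 -m jog '[[[0,0,-0.002,0,0,0,255],[0.0146,-0.0034,-0.002,0,0,0,255],[0.0292,-0.0068,-0.002,0,0,0,255],[0.0438,-0.0102,-0.002,0,0,0,255],[0.0584,-0.0136,-0.002,0,0,0,255],[0.073,-0.017,-0.002,0,0,0,255],[0.0828,-0.0193,-0.002,0,0,0,255],[0.0925,-0.0216,-0.002,0,0,0,255],[0.0925,-0.0216,-0.002,0,0,0,255]]]' && python3 -c "from st import *;st()"
```

```text
clock: 6.53
eef_pos: [0.6103, -0.0325, 0.0442]
tool_rot: [0.115, 0.993, -0.0, 0.0]
ft_force: [0.5, 0.4, -5.0]
grip_width: 0.0129
t 6.53 holder xy [-0.0297 -0.0003  0.0442] yawy-holder deg -0.06 tool z [ 0.001 -0.    -1.   ] F holder [ 0.4  0.5 -5. ] M [-0.03  0.06 -0.01] w 0.01289387951530666
```

```bash
python3 -m jog '[[[0.0049,-0.0011,-0.0005,0,0,0,255],[0.0097,-0.0023,-0.001,0,0,0,255],[0.0136,-0.0032,-0.001,0,0,0,255],[0.0156,-0.0036,-0.001,0,0,0,255],[0.017,-0.004,-0.001,0,0,0,255],[0.0175,-0.0041,-0.001,0,0,0,255]]]' && python3 -c "from st import *;st()" && python3 -m jog '[[[0.001,-0.0002,0,0,0,0,255],[0.0019,-0.0005,0,0,0,0,255],[0.0019,-0.0005,0,0,0,0,255]]]' && python3 -c "from st import *;st()"
```

```text
clock: 7.03
eef_pos: [0.627, -0.0364, 0.0433]
tool_rot: [0.115, 0.993, 0.0, -0.0]
ft_force: [-1.2, -0.6, -3.6]
grip_width: 0.0129
t 7.03 holder xy [-0.0125 -0.0004  0.0433] yawy-holder deg -0.05 tool z [-0.  0. -1.] F holder [-1.1 -0.8 -3.6] M [ 0.1   0.15 -0.01] w 0.01287974645604423
clock: 7.28
eef_pos: [0.629, -0.037, 0.0433]
tool_rot: [0.115, 0.993, -0.0, 0.0]
ft_force: [-0.0, 0.2, -5.1]
grip_width: 0.0132
t 7.28 holder xy [-0.0105 -0.0005  0.0433] yawy-holder deg -0.05 tool z [ 0. -0. -1.] F holder [-0.1  0.2 -5.1] M [ 0.05  0.11 -0.01] w 0.01315371706098283
```

Close to home and no contact yet, so I go on in 1 mm steps.

```bash
python3 -m jog '[[[0.001,-0.0002,0,0,0,0,255],[0.0019,-0.0005,0,0,0,0,255],[0.0019,-0.0005,0,0,0,0,255]]]' && python3 -c "from st import *;st()" && python3 -m jog '[[[0.001,-0.0002,0,0,0,0,255],[0.0019,-0.0005,0,0,0,0,255],[0.0019,-0.0005,0,0,0,0,255]]]' && python3 -c "from st import *;st()"
```

```text
clock: 7.53
eef_pos: [0.631, -0.0375, 0.0433]
tool_rot: [0.115, 0.993, -0.0, 0.0]
ft_force: [0.1, 0.8, -6.2]
grip_width: 0.0129
t 7.53 holder xy [-0.0084 -0.0005  0.0433] yawy-holder deg -0.05 tool z [ 0. -0. -1.] F holder [-0.   0.8 -6.2] M [ 0.07  0.06 -0.03] w 0.012911911986960052
clock: 7.78
eef_pos: [0.6318, -0.0377, 0.0433]
tool_rot: [0.115, 0.993, 0.0, -0.001]
ft_force: [-4.3, 1.6, -2.3]
grip_width: 0.013
t 7.78 holder xy [-0.0075 -0.0005  0.0433] yawy-holder deg -0.05 tool z [-0.002  0.001 -1.   ] F holder [-4.5  0.6 -2.3] M [ 0.26  0.74 -0.07] w 0.012990924708722809
```

Stop contact (-4.5 N). Next I settle the insert onto the bed and press it home firmly.

```bash
python3 -m jog '[[[-0.001,0.0002,-0.001,0,0,0,255],[-0.001,0.0002,-0.0018,0,0,0,255],[-0.001,0.0002,-0.0018,0,0,0,255]]]' && python3 -c "from st import *;st()" && python3 -m jog '[[[0.001,-0.0002,0,0,0,0,255],[0.0019,-0.0005,0,0,0,0,255],[0.0029,-0.0007,0,0,0,0,255],[0.0029,-0.0007,0,0,0,0,255]]]' && python3 -c "from st import *;st()"
```

```text
clock: 8.03
eef_pos: [0.6317, -0.0377, 0.043]
tool_rot: [0.115, 0.993, 0.0, 0.0]
ft_force: [-5.7, 1.3, 4.8]
grip_width: 0.013
t 8.03 holder xy [-0.0077 -0.0005  0.043 ] yawy-holder deg -0.04 tool z [ 0.001  0.    -1.   ] F holder [-5.8  0.   4.8] M [0.26 1.02 0.  ] w 0.013017714730303203
clock: 8.37
eef_pos: [0.6317, -0.0376, 0.043]
tool_rot: [0.114, 0.993, 0.0, -0.002]
ft_force: [-13.3, 2.9, 10.3]
grip_width: 0.0132
t 8.37 holder xy [-0.0077 -0.0005  0.043 ] yawy-holder deg -0.03 tool z [-0.005  0.001 -1.   ] F holder [-13.6  -0.2  10.3] M [ 0.56  2.23 -0.08] w 0.013184848524614892
```

The stop is solid (no advance under a 13 N push) and z shows the insert flat on the bed. Next I release, rise and look.

```bash
python3 -m jog '[[[-0.0012,0.0003,0,0,0,0,255],[-0.0012,0.0003,0,0,0,0,0],[-0.0012,0.0003,0,0,0,0,0],[-0.0012,0.0003,0,0,0,0,0],[-0.0012,0.0003,0,0,0,0,0],[-0.0012,0.0003,0,0,0,0,0],[0,0,0.02,0,0,0,0],[0,0,0.05,0,0,0,0],[0,0,0.08,0,0,0,0],[0,0,0.12,0,0,0,0]]]' && python3 -m jog '[[[-0.01,-0.03,0.03,0,0,-7,0],[-0.03,-0.06,0.05,0,0,-14,0],[-0.05,-0.09,0.05,0,0,-21,0],[-0.07,-0.12,0.05,0,0,-28,0],[-0.09,-0.15,0.05,0,0,-35,0],[-0.11,-0.18,0.05,0,0,-42,0],[-0.13,-0.21,0.05,0,0,-49,0],[-0.15,-0.24,0.05,0,0,-56,0],[-0.16,-0.27,0.03,0,0,-63,0],[-0.17,-0.30,0.0,0,0,-70,0]]]'
python3 - <<'E'
from st import *
st()
t=bot.camera("top");s=bot.camera("scene"); cv2.imwrite("pics/t3.png",t);cv2.imwrite("pics/s3.png",s)
C=np.zeros((600,800,3),np.uint8); C[:,:400]=cv2.resize(t[110:260,240:340],(400,600),interpolation=2); C[:450,400:]=cv2.resize(s[195:300,190:305],(400,450),interpolation=2)
cv2.imwrite("pics/c4.png",C)
E
```

```text
clock: 9.2
eef_pos: [0.6332, -0.0385, 0.1601]
tool_rot: [0.115, 0.993, -0.0, -0.002]
ft_force: [-0.1, -0.3, -0.3]
grip_width: 0.0852
clock: 10.03
eef_pos: [0.4661, -0.3405, 0.166]
tool_rot: [0.666, 0.746, 0.0, 0.004]
ft_force: [1.4, -0.1, -0.4]
grip_width: 0.0855
t 10.03 holder xy [-0.1003 -0.333   0.166 ] yawy-holder deg -70.45 tool z [ 0.007 -0.005 -1.   ] F holder [ 1.4  0.2 -0.4] M [-0.06 -0.08  0.05] w 0.08554654710924735
```

View pics/c4.png

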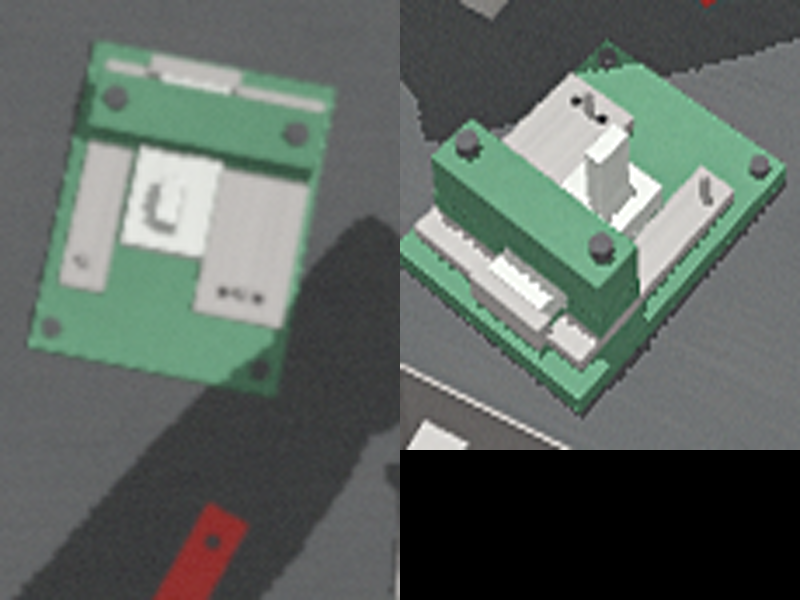

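The insert is in: the nose shows against the stop behind the beam (top crop 197,78; scene crop 520,280) and the rib is in front of the beam. Now I line up over the 108 bar.

```bash
python3 -m jog '[[[-0.002,-0.01,-0.03,0,0,-7,0],[-0.003,-0.016,-0.055,0,0,-13.6,0],[-0.003,-0.016,-0.055,0,0,-13.6,0],[-0.003,-0.016,-0.055,0,0,-13.6,0],[-0.003,-0.016,-0.055,0,0,-13.6,0]]]'
python3 - <<'E'
from st import *
st(); o=bot.get_obs(); T=R.from_quat(o["tool_rot"]).as_matrix()
print(o["eef_pos"], "need", np.array([.459,-.3577])-o["eef_pos"][:2], np.degrees(-.1169-np.arctan2(T[1,1],T[0,1])))
c,s=np.cos(H[2]),np.sin(H[2])
for u in((270.5,170.75),(292,174.25)):
    d=w("top",*u,.028)-[H[0],H[1],0]; print("tail in holder",c*d[0]+s*d[1],-s*d[0]+c*d[1])
E
```

```text
clock: 10.55
eef_pos: [0.463, -0.353, 0.1092]
tool_rot: [0.746, 0.665, 0.0, 0.001]
ft_force: [0.3, -1.0, 0.4]
grip_width: 0.0855
t 10.55 holder xy [-0.1004 -0.3459  0.1092] yawy-holder deg -83.45 tool z [ 0.001 -0.001 -1.   ] F holder [ 0.5 -0.9  0.4] M [ 0.01 -0.03  0.03] w 0.08545228613258245
[ 0.46302044 -0.35302963  0.10922124] need [-0.00402044 -0.00467037] -0.13617975313630123
tail in holder -0.03772572269636073 0.02323398046791169
tail in holder -0.03541049131879592 -0.035059069055921835
```

```bash
python3 -m jog '[[[-0.004,-0.0047,-0.02,0,0,0,0],[-0.004,-0.0047,-0.05,0,0,0,0],[-0.004,-0.0047,-0.075,0,0,0,0],[-0.004,-0.0047,-0.085,0,0,0,0],[-0.004,-0.0047,-0.085,0,0,0,0],[-0.004,-0.0047,-0.085,0,0,0,255],[-0.004,-0.0047,-0.085,0,0,0,255],[-0.004,-0.0047,-0.085,0,0,0,255],[-0.004,-0.0047,-0.085,0,0,0,255],[-0.004,-0.0047,-0.085,0,0,0,255]]]' && python3 -m jog '[[[0,0,0,0,0,0,255],[0,0,0,0,0,0,255],[0,0,0,0,0,0,255],[0,0,0,0,0,0,255]]]'
python3 - <<'E'
from st import *
st(); o=bot.get_obs(); T=R.from_quat(o["tool_rot"]).as_matrix(); print(o["eef_pos"],np.arctan2(T[1,1],T[0,1]))
# insert plate edges vs rails, top view before release look (t3): scan lines across holder y at several holder x
t=cv2.cvtColor(cv2.imread("pics/t3.png"),cv2.COLOR_BGR2HSV).astype(np.float32); sat=t[...,1]; c,s=np.cos(H[2]),np.sin(H[2])
W=lambda x,y,z:(H[0]+c*x-s*y,H[1]+s*x+c*y,z)
def edge(pts):
    uv=np.array([p("top",q) for q in pts],np.float32); v=cv2.remap(sat,uv[:,0].reshape(1,-1),uv[:,1].reshape(1,-1),1)[0]; g=np.diff(v); return v,g
for nm,z,ylim in (("railL",.02,(.024,.040)),("insL",.028,(.018,.034)),("railR(empty)",.02,(-.04,-.024)),("insR",.028,(-.038,-.022))):
    ys=np.arange(ylim[0],ylim[1],.0005)
    for x in((-.060,-.05,-.045) if "empty" in nm else (-.03,-.02,0,.01)):
        v,g=edge([W(x,y,z) for y in ys]); k=abs(g).argmax(); print(nm,x,"edge y",round(ys[k]+.00025,4),"sat",v[::6].round().astype(int).tolist())
xs=np.arange(-.05,-.024,.0005)
for y in(-.02,-.01,0,.01,.018):
    v,g=edge([W(x,y,.028) for x in xs]); k=abs(g).argmax(); print("tail",y,round(xs[k]+.00025,4))
E
```

```text
clock: 11.38
eef_pos: [0.4587, -0.3584, 0.0241]
tool_rot: [0.748, 0.664, 0.0, 0.001]
ft_force: [0.4, 0.7, 0.3]
grip_width: 0.0258
clock: 11.72
eef_pos: [0.4587, -0.3584, 0.0238]
tool_rot: [0.748, 0.664, 0.0, 0.001]
ft_force: [-0.6, -0.2, 5.2]
grip_width: 0.0135
t 11.72 holder xy [-0.1035 -0.3521  0.0238] yawy-holder deg -83.65 tool z [ 0.002 -0.001 -1.   ] F holder [-0.6 -0.3  5.2] M [ 0.13  0.06 -0.01] w 0.01345352286828617
[ 0.45865542 -0.35839962  0.02384071] -0.11797636658200734
railL -0.03 edge y 0.0298 sat [7, 18, 26, 8, 7, 8]
railL -0.02 edge y 0.0262 sat [5, 18, 21, 10, 7, 8]
railL 0 edge y 0.0318 sat [6, 18, 25, 9, 8, 8]
railL 0.01 edge y 0.0303 sat [7, 15, 22, 8, 8, 8]
insL -0.03 edge y 0.0313 sat [6, 7, 8, 21, 22, 8]
insL -0.02 edge y 0.0263 sat [5, 5, 7, 17, 16, 9]
insL 0 edge y 0.0263 sat [6, 6, 7, 29, 26, 8]
insL 0.01 edge y 0.0298 sat [7, 6, 8, 17, 16, 7]
railR(empty) -0.06 edge y -0.0297 sat [8, 8, 7, 25, 65, 80]
railR(empty) -0.05 edge y -0.0297 sat [8, 9, 7, 23, 67, 82]
railR(empty) -0.045 edge y -0.0297 sat [7, 8, 7, 20, 64, 82]
insR -0.03 edge y -0.0237 sat [7, 7, 7, 7, 6, 5]
insR -0.02 edge y -0.0277 sat [9, 8, 7, 8, 6, 6]
insR 0 edge y -0.0327 sat [7, 8, 7, 5, 6, 6]
insR 0.01 edge y -0.0267 sat [8, 8, 8, 8, 6, 6]
tail -0.02 -0.0382
tail -0.01 -0.0377
tail 0 -0.0387
tail 0.01 -0.0387
tail 0.018 -0.0392
```

The bar is gripped (13.5 mm). I now lift it, turn it by +83.6° and carry it over the pins, then hover to compare holes and pins in the same picture.

```bash
python3 -m jog '[[[0,0,0.02,0,0,0,255],[0,0,0.05,0,0,0,255],[0,0,0.08,0,0,0,255],[0.005,0.02,0.11,0,0,6,255],[0.02,0.05,0.12,0,0,12,255],[0.03,0.08,0.12,0,0,18,255],[0.045,0.11,0.12,0,0,24,255],[0.055,0.14,0.12,0,0,30,255],[0.065,0.17,0.12,0,0,36,255],[0.08,0.20,0.12,0,0,42,255]]]' && python3 -m jog '[[[0.01,0.03,0,0,0,7,255],[0.02,0.06,0,0,0,14,255],[0.03,0.09,0,0,0,21,255],[0.04,0.115,0,0,0,28,255],[0.0466,0.126,-0.01,0,0,35,255],[0.0466,0.126,-0.03,0,0,41.6,255],[0.0466,0.126,-0.05,0,0,41.6,255],[0.0466,0.126,-0.065,0,0,41.6,255],[0.0466,0.126,-0.07,0,0,41.6,255],[0.0466,0.126,-0.07,0,0,41.6,255]]]'
python3 - <<'E'
from st import *
st()
t=bot.camera("top");s=bot.camera("scene"); cv2.imwrite("pics/t4.png",t);cv2.imwrite("pics/s4.png",s)
C=np.zeros((600,800,3),np.uint8); C[:]=cv2.resize(s[180:285,190:330],(800,600),interpolation=2)
cv2.imwrite("pics/c5.png",C)
E
```

```text
clock: 12.55
eef_pos: [0.5365, -0.1561, 0.1416]
tool_rot: [0.458, 0.889, -0.0, -0.002]
ft_force: [0.4, -0.1, -2.8]
grip_width: 0.013
clock: 13.38
eef_pos: [0.5822, -0.0317, 0.07]
tool_rot: [0.115, 0.993, -0.0, -0.003]
ft_force: [0.1, 0.2, -3.3]
grip_width: 0.013
t 13.38 holder xy [-0.0572 -0.0059  0.07  ] yawy-holder deg -0.05 tool z [-0.006  0.    -1.   ] F holder [ 0.1  0.2 -3.3] M [-0.04  0.   -0.03] w 0.01301105785858525
```

View pics/c5.png

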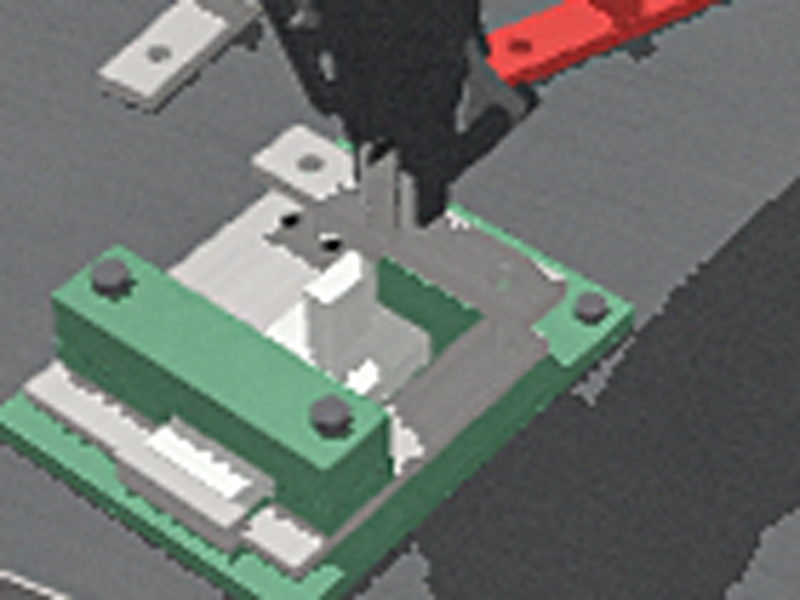

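The bar hovers over the pins with its holes at scene crop (312,163) and (503,275). The arm is still settling, so I wait and then measure.

```bash
python3 -m jog '[[[0,0,0,0,0,0,255],[0,0,0,0,0,0,255],[0,0,0,0,0,0,255]]]'
python3 - <<'E'
from st import *
st(); o=bot.get_obs(); c,s_=np.cos(H[2]),np.sin(H[2])
s=bot.camera("scene"); cv2.imwrite("pics/s5.png",s)
g=cv2.cvtColor(s,6).astype(float); hsv=cv2.cvtColor(s,cv2.COLOR_BGR2HSV).astype(float)
zt=o["eef_pos"][2]-.0238+.010
def toh(P): d=P-[H[0],H[1],0]; return np.round([1e3*(c*d[0]+s_*d[1]),1e3*(-s_*d[0]+c*d[1])],1)
x,y=245,208; print(g[y-5:y+6,x-6:x+7].astype(int)); 
x,y=278,228; print(hsv[y-5:y+6,x-6:x+7,1].astype(int)); print(g[y-5:y+6,x-6:x+7].astype(int))
for u in((244.6,208.5),(278.,228.1)): print(u,toh(w("scene",*u,zt)))
for X in((-.054,-.06),(-.054,.048)): print("expected px",p("scene",(H[0]+c*X[0]-s_*X[1],H[1]+s_*X[0]+c*X[1],zt)))
E
```

```text
clock: 13.73
eef_pos: [0.5854, -0.032, 0.074]
tool_rot: [0.115, 0.993, 0.0, 0.001]
ft_force: [-1.0, -0.4, -2.9]
grip_width: 0.0134
t 13.73 holder xy [-0.0541 -0.0055  0.074 ] yawy-holder deg -0.07 tool z [ 0.002 -0.    -1.   ] F holder [-0.9 -0.6 -2.9] M [-0.02 -0.02 -0.01] w 0.013417949206255622
[[192 213 211 210 216 199 150 112 110 111 123  53  38]
 [212 207 206 207 208 210 216 201 130 103 158 107  43]
 [207 204 206 206 209 207 207 211 215 193 160 182  91]
 [203 205 208 199 199 205 210 209 207 211 202 163  77]
 [204 207 194 150 138 137 164 208 207 208 210 225 112]
 [206 208 170 117 118 121 109 198 206 206 208 218 114]
 [210 212 197 133 130 131 165 205 206 204 209 216 154]
 [213 211 214 216 201 212 211 207 204 205 208 217 154]
 [164 215 214 211 210 210 204 203 208 209 212 220 151]
 [111 141 190 213 212 208 208 209 209 213 135 121 125]
 [125 117 113 142 192 213 215 213 222 139 121 126 132]]
[[12  8  6  4 10 12 19 20 74 93 84 44  2]
 [14  8  6  8 12  8 10 14 21 42 91 94 87]
 [10  8 14 13  6 15  6 10 12 16 15 70 86]
 [ 8  6  8  8  9  5  7 12  8 12 10 19  9]
 [ 6  8  8 10  4 12  6 14  4
[... 310 characters left out ...]
49 130 119]
 [129 131 132 131 130 129 127 128 125 144 155 163 154]
 [130 129 129 133 131 129 126 130 124 125 135 148 160]
 [128 130 130 125 133 145 142 131 128 125 124 117 202]
 [132 129 130 130 127 131 131 129 130 129 129 123 117]
 [133 132 132 115 128 132 126 122 116 130 133 131 124]
 [130 132 135 126 128 146 140 133 129 128 131 130 132]
 [127 130 132 133 132 132 128 132 134 129 128 127 130]
 [127 127 128 133 133 129 130 130 129 128 128 129 129]
 [128 126 128 124 129 133 134 134 133 131 132 130 125]
 [141 130 124 130 128 128 130 131 131 132 134 127 121]]
(244.6, 208.5) [-57.2 -58.3]
(278.0, 228.1) [-56.5  47.9]
expected px [243.19005286 208.89373857]
expected px [277.35559944 228.71636299]
```

Run:
```python
from st import *
c,s_=np.cos(H[2]),np.sin(H[2])
def toh(P): d=P-[H[0],H[1],0]; return np.round([1e3*(c*d[0]+s_*d[1]),1e3*(-s_*d[0]+c*d[1])],1)
def cen(f,x,y,bg,r=4):
    g=cv2.cvtColor(cv2.imread(f),6).astype(float)[y-r:y+r+1,x-r:x+r+1]; wt=np.clip(bg-25-g,0,None); yy,xx=np.mgrid[y-r:y+r+1,x-r:x+r+1]
    n,l=cv2.connectedComponents((wt>0).astype(np.uint8)); k=l[r-2:r+3,r-2:r+3]; k=np.bincount(k[k>0]).argmax(); wt=wt*(l==k); return (wt*xx).sum()/wt.sum(),(wt*yy).sum()/wt.sum()
# bias check: all grey bars' holes on bench, top vs scene in first pictures
for P in([.5127,-.364],[.4054,-.3514],[.489,-.2128],[.3937,-.2009],[.4991,.1733],[.393,.2291]):
    e=p("scene",(*P,.01)); u=cen("pics/scene0.png",*np.round(e).astype(int),205); print("bench exp",e.round(1),"seen",np.round(u,1),"diff mm",(1e3*(w("scene",*u,.01)[:2]-P)).round(1))
zt=.074-.0238+.010
u=cen("pics/s5.png",243,208,205); print("hover hole R",np.round(u,2),toh(w("scene",*u,zt)),toh(w("scene",*u,zt-.002)))
u=(277.5,227.7); print("hover L",toh(w("scene",*u,zt)))
# insert in t3/s3: rib top centre via triangulation needs bright mask
for f,n,box in(("pics/t3.png","top",(268,140,300,175)),("pics/s3.png","scene",(240,220,262,240))):
    g=cv2.cvtColor(cv2.imread(f),6)[box[1]:box[3],box[0]:box[2]]; m=(g>232).astype(np.uint8); k,l,st_,ce=cv2.connectedComponentsWithStats(m)
    print(n,[(st_[i,4],(ce[i]+box[:2]).round(1).tolist()) for i in range(1,k) if st_[i,4]>5])
for X in((-.010,0,.064),): print("rib top exp", [p(n,(H[0]+c*X[0]-s_*X[1],H[1]+s_*X[0]+c*X[1],X[2])).round(1) for n in("top","scene")])
```

```text
bench exp [165.7 178.2] seen [165.5 178. ] diff mm [-0.6 -1. ]
bench exp [190.8 158.1] seen [190.7 157.8] diff mm [-0.8 -0.8]
bench exp [217.4 189. ] seen [217.3 188.9] diff mm [-0.3 -0.5]
bench exp [238.5 170.3] seen [238.3 170.2] diff mm [ 0.  -0.6]
bench exp [351.1 237.1] seen [350.9 237. ] diff mm [ 0.2 -0.5]
bench exp [386.2 217. ] seen [386.1 217.1] diff mm [ 0.4 -0. ]
hover hole R [243.35 208.05] [-56.5 -61.7] [-58.  -63.2]
hover L [-56.8  46.1]
top []
scene [(np.int32(46), [248.9, 228.1]), (np.int32(18), [241.1, 236.4]), (np.int32(28), [258.4, 236.6])]
rib top exp [array([281.3, 159.1]), array([249.7, 228.7])]
```

Both holes are off by about (-2.5, -1.7) mm in the holder frame. Stop contact and the insert's lateral position show the same sign. I shift by (+2.5, +1.2) in the holder frame and feel for the pin tips.

```bash
python3 -m jog '[[[0.0027,0.0006,-0.003,0,0,0,255],[0.0027,0.0006,-0.008,0,0,0,255],[0.0027,0.0006,-0.011,0,0,0,255],[0.0027,0.0006,-0.014,0,0,0,255],[0.0027,0.0006,-0.016,0,0,0,255],[0.0027,0.0006,-0.016,0,0,0,255],[0.0027,0.0006,-0.016,0,0,0,255]]]' && python3 -c "from st import *;st()"
```

```text
clock: 14.37
eef_pos: [0.5871, -0.0313, 0.0565]
tool_rot: [0.115, 0.993, -0.0, -0.0]
ft_force: [0.4, 0.1, -2.2]
grip_width: 0.0129
t 14.37 holder xy [-0.0526 -0.0044  0.0565] yawy-holder deg -0.05 tool z [-0.001  0.    -1.   ] F holder [ 0.4  0.2 -2.2] M [ 0.02 -0.    0.01] w 0.012856211741808576
```

No contact 3 mm below the tips, so both pins are in the holes. I continue down.

```bash
python3 -m jog '[[[0,0,-0.001,0,0,0,255],[0,0,-0.003,0,0,0,255],[0,0,-0.004,0,0,0,255],[0,0,-0.004,0,0,0,255]]]' && python3 -c "from st import *;st()" && python3 -m jog '[[[0,0,-0.001,0,0,0,255],[0,0,-0.003,0,0,0,255],[0,0,-0.003,0,0,0,255]]]' && python3 -c "from st import *;st()"
```

```text
clock: 14.7
eef_pos: [0.5871, -0.0312, 0.0526]
tool_rot: [0.115, 0.993, -0.0, -0.0]
ft_force: [0.3, 0.4, -3.4]
grip_width: 0.013
t 14.7 holder xy [-0.0526 -0.0044  0.0526] yawy-holder deg -0.05 tool z [-0.  0. -1.] F holder [ 0.2  0.4 -3.4] M [-0.03  0.04 -0.06] w 0.013012338074983002
clock: 14.95
eef_pos: [0.5871, -0.0312, 0.0494]
tool_rot: [0.115, 0.993, -0.0, -0.0]
ft_force: [0.2, -0.3, -2.2]
grip_width: 0.0128
t 14.95 holder xy [-0.0526 -0.0044  0.0494] yawy-holder deg -0.05 tool z [-0.001  0.    -1.   ] F holder [ 0.2 -0.2 -2.2] M [0.11 0.03 0.01] w 0.012825259652068044
```

```bash
python3 -m jog '[[[0,0,-0.002,0,0,0,255],[0,0,-0.004,0,0,0,255],[0,0,-0.0055,0,0,0,255],[0,0,-0.0065,0,0,0,255],[0,0,-0.0065,0,0,0,255]]]' && python3 -c "from st import *;st()"
```

```text
clock: 15.37
eef_pos: [0.5873, -0.0313, 0.0439]
tool_rot: [0.115, 0.993, 0.0, 0.0]
ft_force: [-0.8, -0.8, 2.3]
grip_width: 0.0131
t 15.37 holder xy [-0.0523 -0.0043  0.0439] yawy-holder deg -0.05 tool z [ 0.  0. -1.] F holder [-0.6 -1.   2.3] M [ 0.01  0.33 -0.01] w 0.013083407130080866
```

Seated: z = 0.0439 against 0.0438 expected, with upward contact. I release, retreat clear and check.

```bash
python3 -m jog '[[[0,0,0,0,0,0,0],[0,0,0,0,0,0,0],[0,0,0,0,0,0,0],[0,0,0,0,0,0,0],[0,0,0,0,0,0,0],[0,0,0.01,0,0,0,0],[0,0,0.03,0,0,0,0],[0,0,0.06,0,0,0,0],[0,0,0.09,0,0,0,0],[0,0,0.13,0,0,0,0]]]' && python3 -m jog '[[[-0.02,-0.03,0.03,0,0,-7,0],[-0.04,-0.06,0.06,0,0,-14,0],[-0.06,-0.09,0.06,0,0,-21,0],[-0.08,-0.12,0.06,0,0,-28,0],[-0.10,-0.15,0.06,0,0,-35,0],[-0.12,-0.18,0.06,0,0,-42,0],[-0.14,-0.21,0.06,0,0,-49,0],[-0.15,-0.25,0.06,0,0,-56,0],[-0.15,-0.25,0.06,0,0,-56,0],[-0.15,-0.25,0.06,0,0,-56,0]]]'
python3 - <<'E'
from st import *
st()
t=bot.camera("top");s=bot.camera("scene"); cv2.imwrite("pics/t6.png",t);cv2.imwrite("pics/s6.png",s)
C=np.zeros((600,800,3),np.uint8); C[:,:400]=cv2.resize(t[110:260,240:340],(400,600),interpolation=2); C[:450,400:]=cv2.resize(s[195:300,190:305],(400,450),interpolation=2)
cv2.imwrite("pics/c6.png",C)
for n,a in(("top",t),("scene",s)):
    b=cv2.imread(f"pics/{n}0.png"); d=cv2.absdiff(cv2.GaussianBlur(a,(5,5),0),cv2.GaussianBlur(b,(5,5),0)).max(2)>50
    k,l,q,ce=cv2.connectedComponentsWithStats(d.astype(np.uint8)); print(n,[q[i].tolist() for i in range(1,k) if q[i,4]>12])
E
```

```text
clock: 16.2
eef_pos: [0.5857, -0.0311, 0.1733]
tool_rot: [0.115, 0.993, -0.0, -0.002]
ft_force: [0.8, -0.1, 0.1]
grip_width: 0.0857
clock: 17.03
eef_pos: [0.4364, -0.2833, 0.2341]
tool_rot: [0.569, 0.822, 0.0, 0.001]
ft_force: [-0.3, -0.2, 0.6]
grip_width: 0.0856
t 17.03 holder xy [-0.1422 -0.284   0.2341] yawy-holder deg -56.28 tool z [ 0.001 -0.    -1.   ] F holder [-0.2 -0.3  0.6] M [ 0.05 -0.01 -0.1 ] w 0.08555302553147935
top [[481, 139, 3, 10, 28], [354, 138, 187, 282, 25776], [498, 142, 4, 6, 18], [267, 146, 29, 39, 681], [470, 148, 5, 17, 73], [441, 166, 23, 25, 294], [536, 169, 22, 36, 489], [283, 170, 35, 46, 900], [389, 186, 40, 67, 1349], [330, 189, 8, 6, 32], [330, 197, 11, 7, 29], [341, 201, 17, 38, 363], [526, 203, 8, 5, 21], [284, 208, 14, 18, 107], [539, 208, 9, 19, 104], [110, 210, 48, 46, 995], [318, 210, 8, 4, 14], [327, 213, 5, 4, 16], [333, 215, 5, 5, 15], [302, 218, 5, 7, 20], [264, 222, 9, 14, 35], [258, 229, 5, 4, 14], [270, 228, 4, 5, 14], [245, 228, 57, 68, 1022], [257, 234, 5, 8, 16], [267, 240, 7, 6, 19], [251, 243, 4, 10, 25], [242, 250, 6, 7, 22], [248,
[... 728 characters left out ...]
, 33, 18, 19, 174], [176, 40, 32, 68, 1130], [382, 53, 11, 10, 55], [395, 53, 9, 5, 36], [341, 57, 34, 25, 644], [405, 56, 4, 14, 38], [379, 59, 26, 26, 504], [336, 72, 4, 5, 14], [346, 83, 20, 5, 37], [379, 85, 11, 4, 23], [374, 114, 13, 9, 60], [224, 136, 14, 6, 51], [183, 153, 16, 14, 110], [173, 156, 9, 5, 25], [158, 168, 21, 16, 141], [294, 168, 8, 6, 27], [303, 171, 19, 11, 95], [210, 180, 18, 16, 130], [273, 180, 24, 13, 145], [226, 204, 36, 24, 308], [254, 213, 11, 8, 42], [246, 216, 4, 4, 14], [238, 225, 18, 19, 107], [263, 227, 25, 13, 122], [250, 233, 15, 16, 128], [440, 232, 13, 7, 72], [403, 237, 55, 24, 671], [269, 240, 10, 6, 18], [281, 244, 7, 6, 17], [216, 254, 22, 14, 150]]
```

View pics/c6.png

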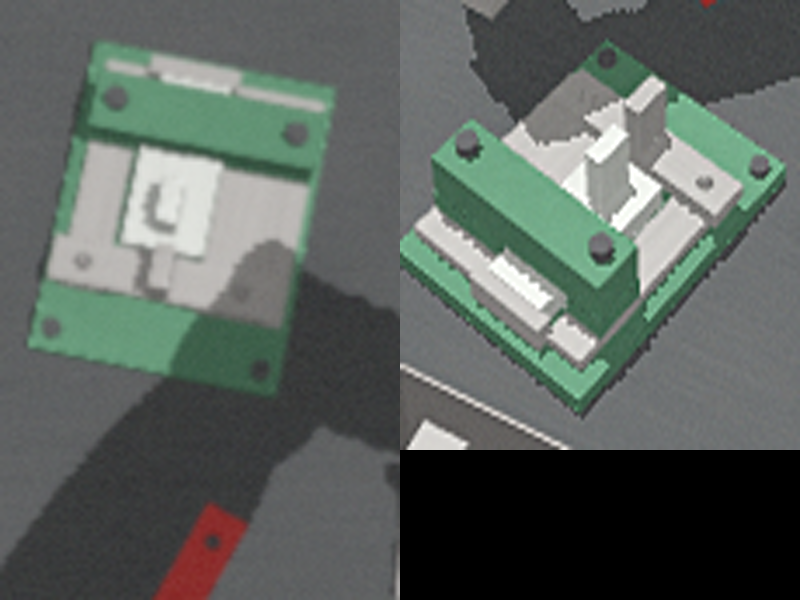

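View pics/t6.png

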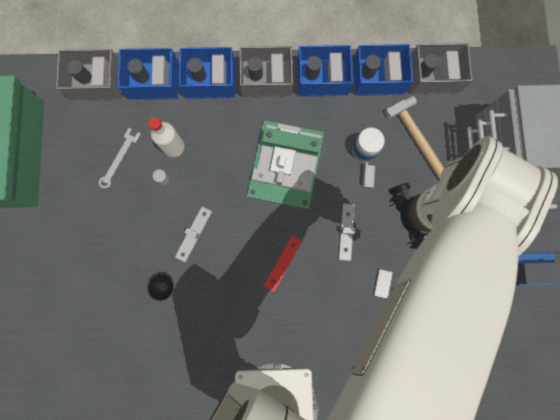

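The bar lies flat across both rails behind the insert, with a pin showing in each hole (top crop 83,260 and 240,292). The nose is still at the stop, the bystanders are where they were, and the robot is clear. I'm handing in.

```bash
python3 -c "from workcell import bot; print(bot.job_done(), bot.get_obs()['clock'])"
```

```text
the job is handed in; nothing more can be done
the job is handed in; nothing more can be done
```

The die insert is home against the stop and locked in with the 108 mm keeper bar. I handed the job in at about 17 s; no verdict is reported.

- **Insert:** I slid it nose first under the beam until it met the stop. It did not advance under a 13 N push, and its height showed it flat on the bed. The pictures taken afterwards show the nose at the stop behind the beam.
- **Keeper bar:** Pin_b stands at y=-60, so the pins are 108 mm apart. I picked the grey bar whose holes measured 108.0 mm; the other two grey bars measured 96.0 and 119.9 mm. It went over both pins without side force and seated at TCP z 0.0439, against 0.0438 expected. The last pictures show it flat on both rails with a pin in each hole.
- **Disagreement:** The robot's TCP readings and the camera positions differed by about 1 to 2.5 mm around the holder. I corrected for this with the picture of the bar over the pins and with contact.
- **Bystanders:** In the last top view they were where they started. The hammer was partly hidden by the arm. The before-and-after image comparison was swamped by the arm and its shadow, so I judged this by eye.
- **Robot:** The gripper was open, at z = 0.23 m and touching nothing.

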